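# Put the feeding kit back on its stand

### The job

Put the feeding kit away on its stand beside the tank: lower the glass feeding cup upright into the tapered holder until it just rests on the holder's walls, neither pressing it in hard (it would wedge) nor letting it drop or tip over, and lay the gravel rake across the two V saddles so that it lies level in both. Leave the other things on the shelf where they are.

Things in the scene. Friction and masses are not known exactly. Their poses are not given: they have to be found in the camera images.
- cup: Clear glass feeding cup, open, empty, upright; a plain cone: outside 42 mm wide at the foot, 60 mm at the rim, 110 mm high, wall 3 mm, 0.14 to 0.23 kg. Origin: centre of its underside; z up. Grip it across the outside near the rim (56 mm wide 22 mm below the rim): when it rests in the holder, about 48 to 56 mm of its length is below the holder's mouth.
- rake: Grey plastic gravel rake lying flat, 0.09 kg. Round handle 20 mm thick along its x axis from x = -95 to +62 mm, then a cross head 64 mm wide (y), 14 mm long, 20 mm high at x = +68 mm, with short tines in the same plane to x = +97 mm. Origin: on the handle's axis, within 3 mm of the centre of mass, 10 mm above the shelf when lying.
- stand: Fixed aluminium stand: base plate 110 mm (x) by 300 mm (y), 10 mm thick. Origin: centre of its underside, z up. At y = +85 mm the tapered holder; at y = -30 and -110 mm two V saddles (12 mm thick along y); at y = +140 mm a post 24 by 10 mm, 118 mm high, which carries the holder.
- holder_axis (a point): On the holder's upright axis, 10 mm above the shelf, fixed to the stand. The holder is a grey bottomless tapered sleeve, 50 mm tall, inside 44 mm wide below and 52 mm at the mouth, same taper as the cup. Its height was set by hand: the mouth is 92 to 138 mm above the shelf, told by no listed pose. The resting cup's underside is thus 35 to 90 mm up: lower it slowly and feel.
- sleeve (a joint): How far the tapered sleeve is pressed down on its spring, m: 0 = unloaded, at most 0.012. About 2.6 N per mm after a preload under 1 N. The cup's weight alone presses it about 1 mm or less; 5 mm (about 13 N) counts as wedged. It tells nothing of the height at which the holder is set.
- saddle_mid (a point): Midway between the two V saddles at the height of the rake's axis when it rests in both (75 mm above the shelf); fixed to the stand, axes as the stand's. The saddles are 40 mm to either side along the stand's y, open upward, 62 mm wide at the top, faces at 45 degrees, tops 92 mm up. The rake lies along the stand's y, origin about here, head either way.
- canister: Bystander, leave alone: capped yellow flake canister, 62 mm wide, 105 mm high. Origin: centre of its underside.
- conditioner: Bystander, leave alone: white bottle, 56 mm wide, 140 mm high, behind the stand. Origin: centre of its underside.
- scoop: Bystander, leave alone: orange plastic scoop, 120 mm long, between robot and stand. Origin: centre of its underside.
- magnet: Bystander, leave alone: black cleaning magnet, 75 mm by 45 mm, 38 mm high. Origin: centre of its underside.
- jar: Bystander, leave alone: white jar with a lid, 72 mm wide, 75 mm high. Origin: centre of its underside.
- sponge: Bystander, leave alone: blue foam pad, 100 mm by 65 mm, 30 mm high. Origin: centre of its underside.
Mind the look-alikes: they are no part of the job. Of the things shaped like the rake, the grey one is meant.

How it is judged:
By the outcome, as a careful person would: the job done as asked, in the order asked, and still so for the second after the job is handed in, with the robot touching nothing.
It also fails if it takes over 67 s, if anything falls off the work surface, if the arm or the gripper's body presses on something with over 40 N, if the wrist force passes 120 N, or if a joint passes its speed limit or range.

### The arm

A 6-joint arm with a two-finger parallel gripper is mounted at the origin on the work surface. World frame = base frame: x ahead of the robot, y to its left, z up, the work surface at z = 0. Lengths are in m, angles in rad, forces in N, time in s.
With the tool pointing down it reaches from about 0.375 to 0.9 m from the base axis. Payload 3.1 kg.
Tool frame: the origin (TCP) lies between the finger pads; the fingertips stand 8 mm ahead of it and the grasp point (between the pads) lies 11 mm behind it; z points along the fingers, y is the line along which they close (so a half turn about z gives the same grasp; the last joint's range is limited). The gripper opens to 85 mm and grips with 20 to 120 N. Pads are 22 mm wide; open, the fingers measure 114 mm over their backs; the gripper's body (76 mm by 85 mm) begins 54 mm behind the grasp point. The pads swing forward as they close: fully open they stand 13 mm farther back than shut.
Start: joints at [1.163, 0.527, 1.433, -0, 1.181, -0.178], TCP at [0.142, 0.609, 0.239] pointing down, gripper open.
Joint ranges: [-3.08, 3.08], [-0.75, 2.2], [0.22, 2.44], [-1.43, 4.57], [0, 2.65], [-2.85, 2.85]. Speed limits (rad/s): [2.79, 2.79, 3.14, 3.14, 3.14, 3.14].

### API

Orientations are given as a unit quaternion [x, y, z, w].
In Python, from station import readout, cams, sign_off gives the robot as it stands.
- The arm moves only by the tool send_rows, never from a script. Its argument "commands" is text: rows parted by semicolons, each of 5 numbers parted by spaces: the finger opening in mm, from 0 to 85.4, then the shift along the tool's x, y, z each as a share of 0.02 m, from -1 to 1, then the turn about the tool's z as a share of 4 degrees, from -1 to 1. In form: grip dx dy dz spin; .... A call has 1 to 20 rows; each row shifts and turns the commanded pose from where the row before left it, along the tool's axes as they then stand; what a row does not reach is not made up. A row lasts 1/12 s, in which the tool goes at most 41.7 mm and 7.16 degrees, less where a joint would pass 70% of its speed; a pose out of reach is approached as far as the arm can. A call with a number of a shift or a turn outside -1 to 1 is refused whole. A call with a gripper value outside its range is refused whole. The fingers move at their own pace and stop on an object; "grip_force" is the grip in N (left out, the last holds). Time passes only in rows, so rows that do not move let the fingers close. It gives the time, the measured TCP pose, the force, the opening and the grip force at its end, in the units of the state.
- readout.sense(): the state, without advancing time (a new reading comes with each control period).
- cams.snapshot(name): name is "scene" or "side" or "wrist"; returns a dict with "pixels" (400x640x3 uint8, red, green, blue), "intrinsics" (3x3 intrinsics, pixels), "dist" ([k1, k2, p1, p2, k3] as OpenCV has them; the pictures are not rectified), "eye" and "rotation" of the camera in the world. Camera axes: x right, y down, z forward; pixel columns grow to the right and rows downward; lengths in m; the calibration is good to about 2 mm. A picture is of the moment at which its call begins. There is no depth.
- sign_off(): hands the job in; it is judged then, once.
The state is a dict: "t": time; "q": joint angles; "qd": joint speeds; "tau": joint torques, N m; "tcp_pos": TCP position; "tool_rot": TCP orientation; "force": force on the tool from outside, world axes, zero at the start; "ft_torque": the same for the moment, N m; "finger_gap": opening from 0.0 (shut) to 1.0 (fully open); "gripper_force": force on a finger pad.
Only numpy, scipy, OpenCV 4.12 (cv2) and the standard library are available. Lean on these libraries where they do the work, as an engineer would, in place of code of your own. Each camera call takes 0.05 s, during which the arm holds its last target. There are 200 camera calls.

## Working session

There is one attempt and no reset: what is moved stays moved. The work goes in short steps, Python scripts to look and compute and a tool call to move; the robot and the scene stay as the last step left them, time stands still between calls to the robot, and variables do not carry over. Pictures are saved under pics/ and viewed, at most 10 in all, crops included, and the job is handed in when it is done.

Besides the shell and the picture viewer there is one more tool, called after "Call:" as name(argument=value, ...) on one line, values as JSON. send_rows: Moves the arm, as the interface text tells. Its arguments: {"type":"object","properties":{"commands":{"type":"string"},"grip_force":{"type":"number"}},"required":["commands"]}

```bash
mkdir -p pics; cat > h.py <<'E'
import numpy as np, cv2, pickle
from station import readout, cams, sign_off
def snap(n,f):
    s=cams.snapshot(n); cv2.imwrite('pics/'+f+'.png',cv2.cvtColor(s['pixels'],cv2.COLOR_RGB2BGR)); pickle.dump(s,open('pics/'+f+'.pkl','wb')); return s
def load(f): return pickle.load(open('pics/'+f+'.pkl','rb'))
def ray(s,u,v):
    p=cv2.undistortPoints(np.array([[[u,v]]],float),np.array(s['intrinsics']),np.array(s['dist']))[0,0]
    return np.array(s['eye']),np.array(s['rotation'])@np.array([p[0],p[1],1])
def onz(s,u,v,z):
    e,d=ray(s,u,v); return e+d*(z-e[2])/d[2]
def tri(*obs):
    A=np.zeros((3,3));b=np.zeros(3)
    for s,u,v in obs:
        e,d=ray(s,u,v); d=d/np.linalg.norm(d); P=np.eye(3)-np.outer(d,d); A+=P;b+=P@e
    return np.linalg.solve(A,b)
def proj(s,P):
    R=np.array(s['rotation']).T; t=-R@np.array(s['eye'])
    return cv2.projectPoints(np.array(P,float).reshape(-1,1,3),cv2.Rodrigues(R)[0],t,np.array(s['intrinsics']),np.array(s['dist']))[0][:,0]
E
python3 -c "
from h import *
for n in ['scene','side','wrist']:
    s=snap(n,n+'0');print(n,s['eye'],np.array(s['rotation']).round(3).tolist(),s['intrinsics'][0])
print(readout.sense())"
```

```text
scene [ 1.19051453 -0.5776081   0.7528117 ] [0.817, 0.393, -0.172, -0.385] [407.29969807   0.         321.17165232]
side [ 0.07615905 -0.6379492   1.00221105] [0.893, -0.297, 0.107, -0.32] [385.96413361   0.         315.31596406]
wrist [0.06179842 0.62752121 0.37238965] [0.773, 0.614, 0.099, 0.126] [340.67163337   0.         313.80121336]
{'t': 0.15, 'q': array([ 1.16349191e+00,  5.28258159e-01,  1.43362162e+00, -1.94840253e-05,
        1.18143704e+00, -1.78479472e-01]), 'qd': array([ 0.00078811, -0.00189784, -0.00435334, -0.00146096, -0.00035131,
        0.00052589]), 'tau': array([ 8.60604159e-04, -4.42743516e+01, -1.78276348e+01, -2.24528239e-04,
        5.52492667e-03, -2.80239823e-05]), 'tcp_pos': array([0.14151213, 0.60820091, 0.23855069]), 'tool_rot': array([ 1.14159299e-01,  9.93462083e-01, -8.27969872e-04, -2.40276308e-04]), 'force': array([-0.05196353,  0.43211501, -0.28752246]), 'ft_torque': array([ 0.01366155, -0.03155073,  0.04404341]), 'gripper_force': 0.0, 'finger_gap': 1.001882548707349}
```

View pics/scene0.png

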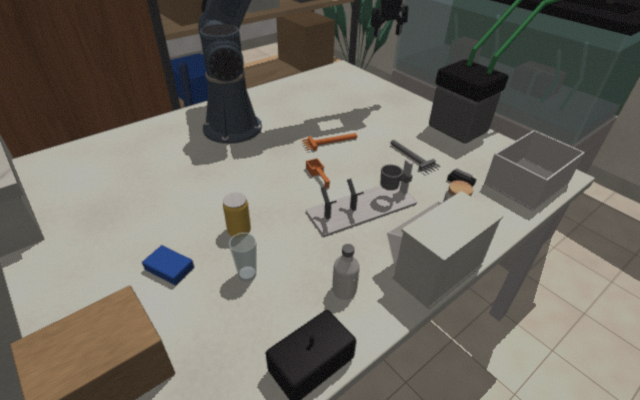

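View pics/side0.png

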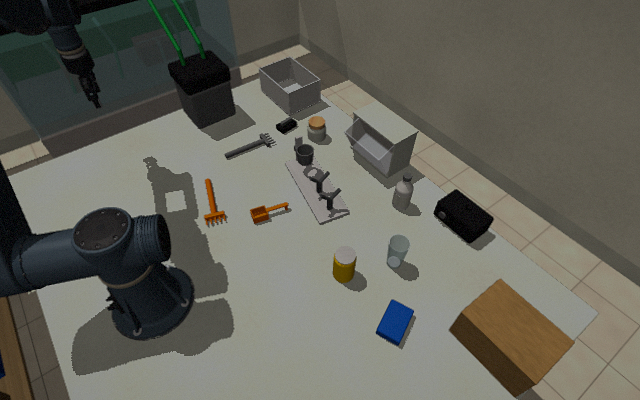

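The scene view shows the cup at (244,257), the stand around (362,206) with its sleeve at (392,175), and the grey rake from (392,143) to (433,165). The side view shows the cup at (398,252), the sleeve at (304,155), the saddles at (319,180) and (329,198), and the grey rake from (227,156) to (270,140).

```bash
python3 -c "
import cv2
a=cv2.imread('pics/scene0.png')[130:290,220:450]; b=cv2.imread('pics/side0.png')[125:285,215:425]
cv2.imwrite('pics/c1.png',cv2.resize(a,None,fx=3.4,fy=3.4,interpolation=cv2.INTER_CUBIC)); cv2.imwrite('pics/c2.png',cv2.resize(b,None,fx=3.6,fy=3.6,interpolation=cv2.INTER_CUBIC))"
```

```text
(no output)
```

View pics/c1.png

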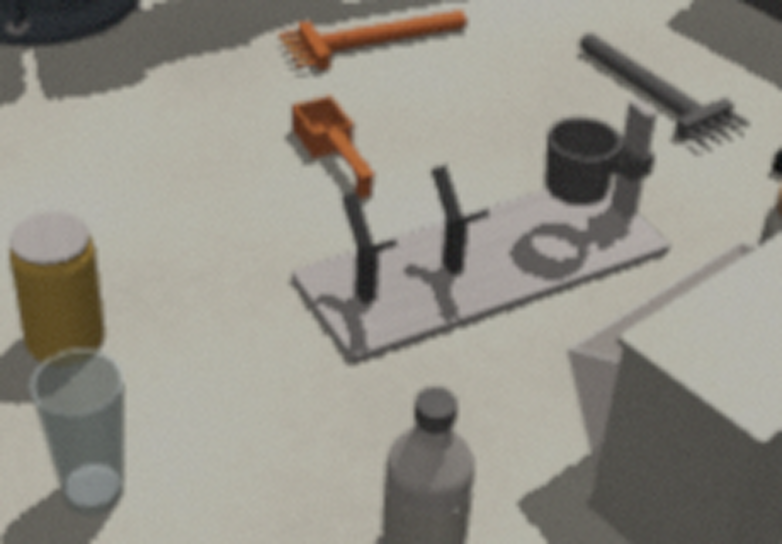

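View pics/c2.png

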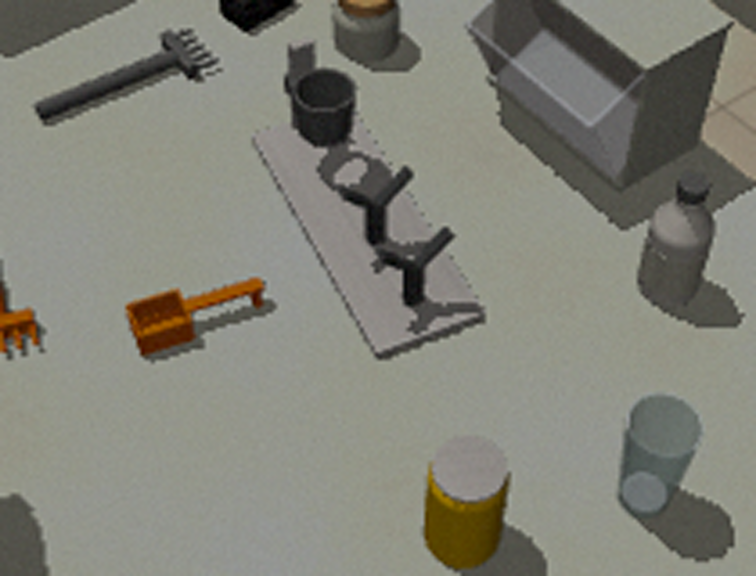

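The crops give usable features: the three base-plate corners, both saddles, the sleeve mouth, the cup's rim and foot ellipses, and the grey rake's end and head.

```bash
cat > m.py <<'E'
from h import *
from scipy.optimize import least_squares
S=load('scene0');D=load('side0')
c1=lambda u,v:(S,u/3.4+220-.35,v/3.4+130-.35)
c2=lambda u,v:(D,u/3.6+215-.36,v/3.6+125-.36)
# stand
obs=[(c1(293,277),(-1,-1)),(c1(352,355),(1,-1)),(c1(668,246),(1,1)),(c2(255,133),(-1,1)),(c2(379,350),(-1,-1)),(c2(484,314),(1,-1))]
for o,_ in obs: print('corner',onz(*o,.01).round(4))
def loc(p,l,z):
    c,s=np.cos(p[2]),np.sin(p[2]); return [p[0]+c*l[0]-s*l[1],p[1]+s*l[0]+c*l[1],z]
def f(p,sg=(1)):
    return np.concatenate([proj(o[0],loc(p,(k[0]*.055,k[1]*.15),.01))[0]-o[1:] for o,k in obs])
best=min((least_squares(f,[.75,.1,y]) for y in np.arange(0,6.28,.5)),key=lambda r:r.cost)
p=best.x;print('stand',p.round(4),best.cost,f(p).round(1))
ha=loc(p,(0,.085),.01);sm=loc(p,(0,-.07),.075);print('holder',ha,'mid',sm)
print('mouth tri',tri(c1(584,145),c2(326,91)))
print('saddle Vbottom tri', tri(c1(370,247),c2(415,262)),tri(c1(460,217),c2(377,200)), 'pred',loc(p,(0,-.11),.061),loc(p,(0,-.03),.061))
for n,a,b,z in [('rim',(77.5,384),(664.5,429.5),.11),('foot',(93,486),(643.5,493),0),('can top',(52,238),(470,468),.105),('bottle top',(436,398),(694,184),.14),('rake end',(586,42),(42,110),.01),('rake head',(705,118),(182,53),.013)]:
    print(n,tri(c1(*a),c2(*b)).round(4),onz(*c1(*a),z).round(4),onz(*c2(*b),z).round(4))
for n,a,z in [('scoop a',(140,330),.01),('scoop b',(262,285),.02),('jar',(367,40),.04)]: print(n,onz(*c2(*a),z).round(3))
E
python3 m.py
```

```text
Traceback (most recent call last):
  File "m.py", line 8, in <module>
    for o,_ in obs: print('corner',onz(*o,.01).round(4))
                                   ~~~^^^^^^^^
  File "h.py", line 10, in onz
    e,d=ray(s,u,v); return e+d*(z-e[2])/d[2]
        ~~~^^^^^^^
  File "h.py", line 8, in ray
    return np.array(s['eye']),np.array(s['rotation'])@np.array([p[0],p[1],1])
                              ~~~~~~~~~~~~~~~~~~~~~~~^~~~~~~~~~~~~~~~~~~~~~~~
ValueError: matmul: Input operand 1 has a mismatch in its core dimension 0, with gufunc signature (n?,k),(k,m?)->(n?,m?) (size 3 is different from 4)
```

```bash
sed -i "s/np.array(s\['rotation'\])/Rotation.from_quat(s['rotation']).as_matrix()/; 1a from scipy.spatial.transform import Rotation" h.py; python3 m.py
```

```text
corner [ 0.5297 -0.0727  0.01  ]
corner [ 0.6272 -0.0914  0.01  ]
corner [0.6902 0.1975 0.01  ]
corner [0.5847 0.2198 0.01  ]
corner [ 0.5217 -0.069   0.01  ]
corner [ 0.6216 -0.0937  0.01  ]
stand [0.6062 0.0649 6.0711] 5.6418180521978964 [-1.2 -2.1 -0.3  0.6  0.9 -0.1 -0.7 -0.4  0.   0.4  1.5 -1.1]
holder [np.float64(0.6241269578211721), np.float64(0.14801183638868926), 0.01] mid [np.float64(0.5915067576435314), np.float64(-0.003516783153530059), 0.075]
mouth tri [0.62432635 0.14973637 0.09756594]
saddle Vbottom tri [ 0.58304096 -0.03938019  0.05971111] [0.60012367 0.03879826 0.0611926 ] pred [np.float64(0.5830886414686564), np.float64(-0.0426209430353931), 0.061] [np.float64(0.5999248738184064), np.float64(0.035587376728333), 0.061]
rim [ 0.6099 -0.3104  0.1029] [ 0.6157 -0.3111  0.11  ] [ 0.6053 -0.315   0.11  ]
foot [ 0.611  -0.3095  0.0035] [ 0.6081 -0.3073  0.    ] [ 0.6128 -0.3092  0.    ]
can top [ 0.4699 -0.2477  0.1005] [ 0.4744 -0.2487  0.105 ] [ 0.4677 -0.2508  0.105 ]
bottle top [ 0.7845 -0.1609  0.1377] [ 0.7854 -0.1596  0.14  ] [ 0.7814 -0.1648  0.14  ]
rake end [0.4292 0.3761 0.0104] [0.4288 0.3766 0.01  ] [0.4294 0.3766 0.01  ]
rake head [0.5897 0.3657 0.0106] [0.5912 0.3642 0.013 ] [0.5879 0.3618 0.013 ]
scoop a [0.364 0.076 0.01 ]
scoop b [0.476 0.047 0.02 ]
jar [0.738 0.237 0.04 ]
```

Call:
send_rows(commands="85 0 0 0 1;85 0 0 0 1;85 0 0 0 1;85 0 0 0 1;85 0 0 0 1;85 0 0 0 1;85 0 0 0 1;85 0 0 0 1;85 0 0 0 1;85 0 0 0 1;85 0 0 0 1;85 0 0 0 1;85 0 0 0 1;85 0 0 0 1;85 0 0 0 1;85 0 0 0 1;85 0 0 0 1;85 0 0 0 1;85 0 0 0 1;85 0 0 0 1")

```text
t: 1.82
tcp_pos: [0.1416, 0.6084, 0.2389]
tool_rot: [0.727, 0.686, -0.0, 0.0]
force: [0.0, -0.2, 0.2]
finger_gap: 0.996
gripper_force: 0.0
```

Call:
send_rows(commands="85 0 0 0 1;85 0 0 0 1;85 0 0 0 0.25;85 -1 0.8 0 0;85 -1 0.8 0 0;85 -1 0.8 0 0;85 -1 0.8 0 0;85 -1 0.8 0 0;85 -1 0.8 0 0;85 -1 0.8 0 0;85 -1 0.8 0 0;85 -1 0.8 0 0;85 -1 0.8 0 0;85 -1 0.8 0 0;85 -1 0.8 0 0;85 -1 0.8 0 0;85 -1 0.8 0 0;85 -1 0.8 0 0;85 -1 0.8 0 0;85 -1 0.8 0 0")

```text
t: 3.48
tcp_pos: [0.3367, 0.2181, 0.2394]
tool_rot: [0.777, 0.629, 0.0, 0.0]
force: [0.5, -0.9, 0.1]
finger_gap: 0.997
gripper_force: 0.0
```

Call:
send_rows(commands="85 -1 0.8 0 0;85 -1 0.8 0 0;85 -1 0.8 0 0;85 -1 0.8 0 0;85 -1 0.8 0 0;85 -1 0.8 0 0;85 -1 0.8 0 0;85 -1 0.8 0 0;85 -1 0.8 0 0;85 -1 0.8 0 0;85 -1 0.8 0 0;85 -1 0.8 0 0;85 -1 0.8 0 0;85 -1 0.8 0 0;85 -1 0.8 0 0;85 -1 0.8 0 0;85 -1 0.8 0 0;85 -1 0.8 0 0;85 -1 0.8 0 0;85 -1 0.8 0 0")

```text
t: 5.15
tcp_pos: [0.5656, -0.2401, 0.239]
tool_rot: [0.777, 0.629, -0.0, -0.0]
force: [0.7, -0.4, 1.4]
finger_gap: 1.001
gripper_force: 0.0
```

```bash
python3 -c "
from h import *
s=snap('wrist','w1')
print(s['eye'],proj(s,[[.61,-.31,.11],[.61,-.31,0]]), readout.sense()['tcp_pos'])"
```

```text
[ 0.58150746 -0.1602786   0.37300929] [[381.48300752 261.27387638]
 [363.79709311 216.58594318]] [ 0.56852108 -0.24558808  0.23934946]
```

View pics/w1.png

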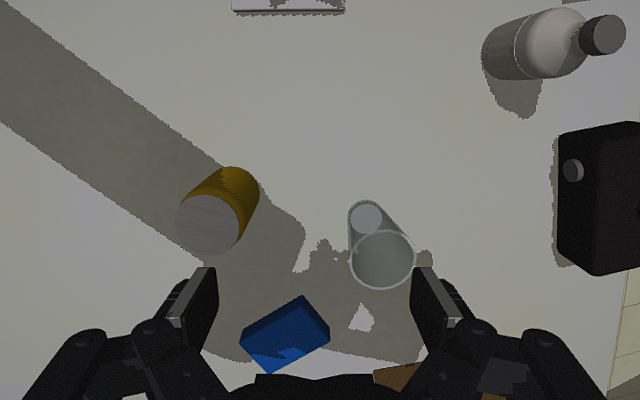

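The wrist view shows the cup rim centred at (382,260) and its foot at (366,218). That agrees with the estimate, so the cup is at about (0.611, -0.3095).

Call:
send_rows(commands="85 -0.67 0.69 0 0;85 -0.67 0.69 0 0;85 -0.67 0.69 0 0;85 -0.67 0.69 0 0;85 0 0 0.5 0;85 0 0 1 0;85 0 0 1 0;85 0 0 0.5 0;85 0 0 0 0;85 0 0 0 0")

```text
t: 6.03
tcp_pos: [0.6075, -0.3021, 0.1786]
tool_rot: [0.778, 0.629, -0.0, -0.001]
force: [-0.1, -0.3, 0.2]
finger_gap: 0.995
gripper_force: 0.0
```

Call:
send_rows(commands="85 -0.32 0.25 0 0;85 0 0 0.5 0;85 0 0 1 0;85 0 0 1 0;85 0 0 1 0;85 0 0 1 0;85 0 0 0.6 0;85 0 0 0 0;85 0 0 0 0;40 0 0 0 0;40 0 0 0 0;40 0 0 0 0;40 0 0 0 0;40 0 0 0 0;40 0 0 0 0;40 0 0 0 0;40 0 0 0 0", grip_force=35)

```text
t: 7.45
tcp_pos: [0.6126, -0.3111, 0.0795]
tool_rot: [0.778, 0.629, 0.0, 0.002]
force: [-1.6, -0.3, 6.2]
finger_gap: 0.682
gripper_force: 37.3
```

Call:
send_rows(commands="40 0 0 -0.2 0;40 0 0 -0.5 0;40 0 0 -1 0;40 0 0 -1 0;40 0 0 -1 0;40 0 0 -1 0;40 0 0 -1 0;40 0 0 -1 0;40 0 0 -0.8 0;40 0 0 -0.4 0;40 0 0 0 0;40 0 0 0 0;40 0 0 0 0;40 0 0 0 0")

```text
t: 8.62
tcp_pos: [0.6108, -0.3097, 0.2335]
tool_rot: [0.778, 0.629, -0.0, -0.002]
force: [0.3, 0.1, -1.2]
finger_gap: 0.683
gripper_force: 38.0
```

```bash
python3 -c "
from h import *
s=snap('wrist','w2'); r=readout.sense(); print(r['tcp_pos'],r['tool_rot'],r['force'],r['ft_torque'],r['finger_gap'],r['gripper_force'])
S=snap('side','s2')
t=r['tcp_pos']; import cv2
p=proj(S,[t])[0].astype(int);print(p)
a=cv2.imread('pics/s2.png')[p[1]-60:p[1]+60,p[0]-60:p[0]+60]
b=cv2.resize(cv2.imread('pics/w2.png')[150:400,100:540],(660,375)); a=cv2.resize(a,(375,375)); 
cv2.imwrite('pics/m2.png',cv2.resize(np.hstack([b,a]),None,fx=.77,fy=.77))"
```

```text
[ 0.61088141 -0.30980515  0.23361144] [ 7.77739773e-01  6.28584402e-01 -4.18429113e-04 -1.52324190e-03] [-0.57935366 -0.39388748 -1.49379573] [-0.0417792  -0.06055775  0.04339263] 0.6829900356375548 37.99313707044348
[407 214]
```

View pics/m2.png

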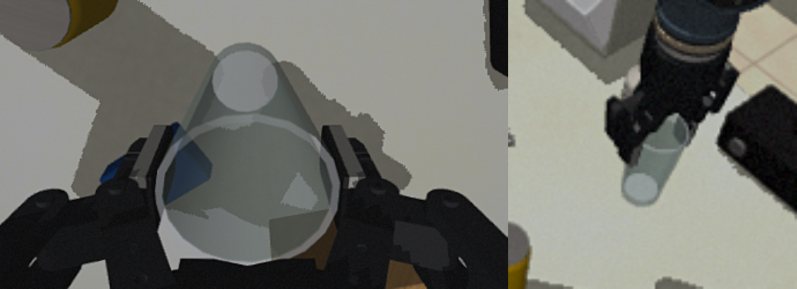

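The cup hangs upright between the pads, with its foot at about (312,219) and its rim at about (316,313) in wrist pixels.

```bash
python3 -c "
from h import *
s=load('w2');f=onz(s,245/.77/1.5+100,80/.77/1.5+150,.154);r=onz(s,250/.77/1.5+100,188/.77/1.5+150,.264);print(f,r)
t=readout.sense()['tcp_pos'];
q=Rotation.from_quat(readout.sense()['tool_rot']).as_matrix();print((f-t)@q,(r-t)@q, q.round(3))
h=np.array([.6242,.149,t[2]]);print(((h-t)@q)/.02)
"
```

```text
[ 0.60854305 -0.31008418  0.154     ] [ 0.61198552 -0.30464265  0.264     ]
[-0.00074426 -0.00220148  0.07984183] [ 0.00541866 -0.00024503 -0.03015658] [[ 0.21   0.978 -0.002]
 [ 0.978 -0.21   0.002]
 [ 0.001 -0.002 -1.   ]]
[22.57461274 -4.17070689  0.03481416]
```

Call:
send_rows(commands="40 0.3 -0.05 0 0;40 0.7 -0.13 0 0;40 1 -0.185 0 0;40 1 -0.185 0 0;40 1 -0.185 0 0;40 1 -0.185 0 0;40 1 -0.185 0 0;40 1 -0.185 0 0;40 1 -0.185 0 0;40 1 -0.185 0 0;40 1 -0.185 0 0;40 1 -0.185 0 0;40 1 -0.185 0 0;40 1 -0.185 0 0;40 1 -0.185 0 0;40 1 -0.185 0 0;40 0.7 -0.13 0 0;40 0.3 -0.05 0 0;40 0 0 0 0;40 0 0 0 0")

```text
t: 10.38
tcp_pos: [0.621, 0.015, 0.2353]
tool_rot: [0.777, 0.629, -0.0, 0.0]
force: [0.5, 0.4, -1.5]
finger_gap: 0.683
gripper_force: 38.0
```

```bash
python3 -c "
from h import *
s=snap('wrist','w3'); r=readout.sense(); print(r['tcp_pos'],r['tool_rot'],r['force'],r['finger_gap'])
print(proj(s,[[.6242,.149,.0976],[.6242,.149,.0476]]))"
```

```text
[0.62106773 0.01434805 0.23532669] [ 7.77793736e-01  6.28519514e-01 -1.81612018e-04  3.01691042e-04] [-0.31975162  0.64014799 -1.2691269 ] 0.6871054206593642
[[280.51343819  19.40745323]
 [285.77090593  30.8226598 ]]
```

View pics/w3.png

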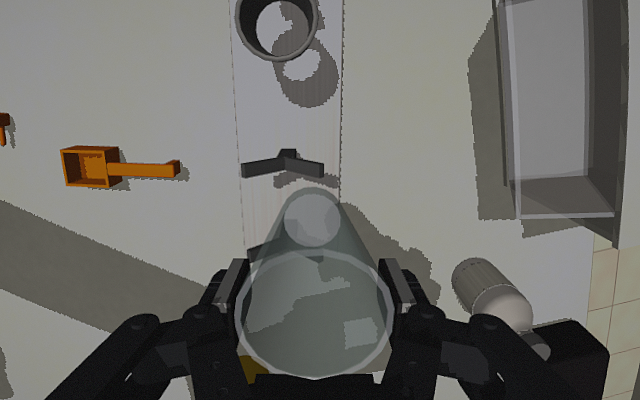

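The sleeve mouth is near (278,20), partly cut off at the top of the frame, and a saddle is at (283,165). I'll move 50 mm closer for a full view of the mouth.

Call:
send_rows(commands="40 0.5 -0.25 0 0;40 0.8 -0.4 0 0;40 0.8 -0.4 0 0;40 0.4 -0.2 0 0;40 0 0 0 0;40 0 0 0 0;40 0 0 0 0")

```text
t: 11.02
tcp_pos: [0.6075, 0.0683, 0.2354]
tool_rot: [0.778, 0.628, 0.0, 0.0]
force: [-0.3, 0.5, -1.8]
finger_gap: 0.682
gripper_force: 38.0
```

```bash
python3 -c "
from h import *
s=snap('wrist','w4'); r=readout.sense(); print(r['tcp_pos'],r['tool_rot'],r['force'],r['finger_gap'])
print(proj(s,[[.6242,.149,.0976],[.6242,.149,.0476]]))
cv2.imwrite('pics/w4c.png',cv2.resize(cv2.imread('pics/w4.png')[0:240,160:480],None,fx=2.4,fy=2.4,interpolation=cv2.INTER_CUBIC))"
```

```text
[0.6075026  0.06816791 0.23538472] [7.78007889e-01 6.28254400e-01 5.86500134e-05 3.60457737e-04] [ 0.17902874  0.52898788 -0.92411657] 0.6839234451207638
[[313.748979    89.37735118]
 [313.6167176   89.57306749]]
```

View pics/w4c.png

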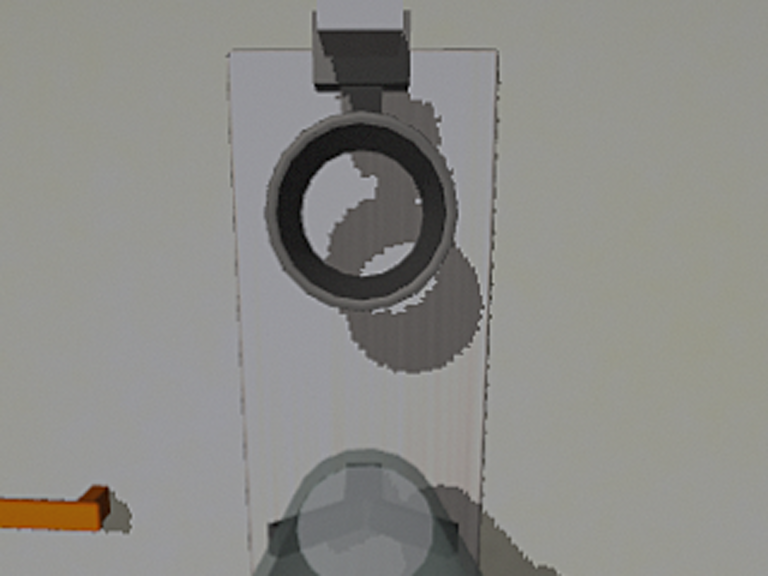

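The sleeve is seen from nearly straight above. In the crop its inner mouth spans u 276–447 and v 124–299, the lower hole spans u 302–423 and v 151–277, and the cup foot is centred at about (366,520).

```bash
cat > fit.py <<'E'
from h import *
from scipy.optimize import least_squares
s=load('w4'); k=lambda u,v:np.array([u/2.4+160-.3,v/2.4-.3])
a=np.array([0,90,180,270])*np.pi/180
def circ(p,r,z):
    t=np.linspace(0,2*np.pi,120); q=proj(s,np.c_[p[0]+r*np.cos(t),p[1]+r*np.sin(t),0*t+z]); return np.array([q[:,0].min(),q[:,0].max(),q[:,1].min(),q[:,1].max()])
L=k(276,124),k(447,299); O1=np.array([L[0][0],L[1][0],L[0][1],L[1][1]])
L=k(302,151),k(423,277); O2=np.array([L[0][0],L[1][0],L[0][1],L[1][1]])
f=lambda p:np.r_[circ(p,.026,p[2])-O1,circ(p,.022,p[2]-.05)-O2]
r=least_squares(f,[.624,.149,.11]);print(r.x.round(4),f(r.x).round(1))
S=load('scene0');D=load('side0')
print('crop px scene',(proj(S,[r.x])[0]-[220,130])*3.4,'side',(proj(D,[r.x])[0]-[215,125])*3.6)
print('corners',[onz(s,*k(*c),.01).round(4) for c in [(232,50),(497,50)]])
R=readout.sense();t=R['tcp_pos'];q=Rotation.from_quat(R['tool_rot']).as_matrix()
ft=onz(s,*k(366,521),t[2]-.0795);print('foot rel',(ft-t)@q)
h=np.r_[r.x[:2],t[2]];print('to go shares',((h-t)@q)/.02)
E
python3 fit.py
```

```text
[0.6218 0.1498 0.1078] [ 0.2 -0.2 -0.2  0.4  0.  -0.  -0.  -0.3]
crop px scene [582.65478789 131.53920936] side [322.39616853  83.2185538 ]
corners [array([0.584 , 0.2239, 0.01  ]), array([0.688 , 0.2016, 0.01  ])]
foot rel [ 0.00095022 -0.00185539  0.0794985 ]
to go shares [ 4.14285484e+00 -1.61484445e-01 -1.60077045e-03]
```

Call:
send_rows(commands="40 0.5 -0.1 0 0;40 0.9 0 0 0;40 0.9 0 0 0;40 0.9 0 0 0;40 0.6 0 0 0;40 0.3 0 0 0;40 0 0 0 0;40 0 0 0 0;40 0 0 0 0")

```text
t: 11.82
tcp_pos: [0.6221, 0.1489, 0.2352]
tool_rot: [0.778, 0.628, -0.0, 0.0]
force: [-0.5, -0.1, -1.4]
finger_gap: 0.683
gripper_force: 38.0
```

```bash
python3 -c "
from h import *
F=[]
r=readout.sense();print(r['tcp_pos'],r['force'],r['tool_rot'])
R=Rotation.from_quat(r['tool_rot']).as_matrix();print((np.array([.6218,.1498,.2354])-r['tcp_pos'])@R*1000)"
```

```text
[0.62212845 0.14891632 0.23516967] [-0.47742921 -0.14588509 -1.36124932] [ 7.77905327e-01  6.28381365e-01 -3.97765585e-04  6.18962678e-05]
[ 0.79469565 -0.50701551 -0.2306818 ]
```

Call:
send_rows(commands="40 0 0 0.4 0;40 0 0 0.7 0;40 0 0 0.7 0;40 0 0 0.6 0;40 0 0 0.4 0;40 0 0 0.2 0;40 0 0 0.2 0;40 0 0 0.2 0;40 0 0 0.2 0;40 0 0 0.1 0;40 0 0 0.1 0;40 0 0 0 0;40 0 0 0 0")

```text
t: 12.9
tcp_pos: [0.6224, 0.1498, 0.1595]
tool_rot: [0.778, 0.629, 0.0, 0.0]
force: [-0.7, -0.2, -0.6]
finger_gap: 0.688
gripper_force: 38.0
```

Call:
send_rows(commands="40 0 0 0.05 0;40 0 0 0.05 0;40 0 0 0.05 0;40 0 0 0.05 0;40 0 0 0 0")

```text
t: 13.32
tcp_pos: [0.6222, 0.1496, 0.1551]
tool_rot: [0.778, 0.629, -0.0, -0.0]
force: [-0.3, 0.1, -1.3]
finger_gap: 0.684
gripper_force: 38.0
```

Call:
send_rows(commands="40 0 0 0.1 0;40 0 0 0.1 0;40 0 0 0.1 0;40 0 0 0 0;40 0 0 0 0")

```text
t: 13.73
tcp_pos: [0.6222, 0.1496, 0.1491]
tool_rot: [0.778, 0.629, -0.0, -0.0]
force: [-1.0, -0.2, -1.3]
finger_gap: 0.687
gripper_force: 38.0
```

Call:
send_rows(commands="40 0 0 0.05 0;40 0 0 0.05 0;40 0 0 0.05 0;40 0 0 0 0;40 0 0 0 0")

```text
t: 14.15
tcp_pos: [0.6224, 0.1496, 0.1462]
tool_rot: [0.778, 0.629, 0.0, 0.0]
force: [0.0, -0.7, -1.7]
finger_gap: 0.685
gripper_force: 38.0
```

Call:
send_rows(commands="40 0 0 0.05 0;40 0 0 0.05 0;40 0 0 0.05 0;40 0 0 0 0;40 0 0 0 0")

```text
t: 14.57
tcp_pos: [0.6224, 0.1497, 0.1433]
tool_rot: [0.778, 0.629, 0.0, 0.0]
force: [0.4, 0.3, -1.9]
finger_gap: 0.685
gripper_force: 38.0
```

Call:
send_rows(commands="40 0 0 0.05 0;40 0 0 0.05 0;40 0 0 0 0;40 0 0 0 0")

```text
t: 14.9
tcp_pos: [0.6225, 0.1496, 0.1413]
tool_rot: [0.778, 0.629, 0.0, 0.0]
force: [0.9, -0.4, -1.2]
finger_gap: 0.684
gripper_force: 38.0
```

Call:
send_rows(commands="40 0 0 0.05 0;40 0 0 0.05 0;40 0 0 0 0;40 0 0 0 0")

```text
t: 15.23
tcp_pos: [0.6226, 0.1497, 0.1394]
tool_rot: [0.778, 0.629, 0.0, 0.0]
force: [1.6, -1.5, -0.3]
finger_gap: 0.684
gripper_force: 38.0
```

Call:
send_rows(commands="40 0 0 0.05 0;40 0 0 0.05 0;40 0 0 0 0;40 0 0 0 0")

```text
t: 15.57
tcp_pos: [0.6227, 0.1496, 0.1374]
tool_rot: [0.778, 0.629, 0.0, 0.0]
force: [1.5, -0.5, 0.3]
finger_gap: 0.684
gripper_force: 38.0
```

Call:
send_rows(commands="40 0 0.05 0 0;40 0 0 0 0;40 0 0 0 0;40 0 0 0 0")

```text
t: 15.9
tcp_pos: [0.623, 0.1495, 0.1371]
tool_rot: [0.778, 0.629, -0.0, -0.0]
force: [1.1, -0.9, 0.2]
finger_gap: 0.686
gripper_force: 38.0
```

```bash
python3 -c "
from h import *
r=readout.sense();print(r['tcp_pos'],r['force'],r['ft_torque'],r['finger_gap'])"
```

```text
[0.62296357 0.1494619  0.13712307] [ 1.06980352 -0.89616758  0.23272371] [-0.0751098  -0.18401219  0.03220235] 0.6861135672607879
```

Call:
send_rows(commands="40 -0.03 0.05 0 0;40 0 0 0 0;40 0 0 0 0;40 0 0 0 0")

```text
t: 16.23
tcp_pos: [0.6235, 0.1487, 0.137]
tool_rot: [0.778, 0.629, -0.001, -0.001]
force: [-0.9, -0.5, -1.6]
finger_gap: 0.683
gripper_force: 38.0
```

Call:
send_rows(commands="40 0 0 0.05 0;40 0 0 0 0;40 0 0 0 0")

```text
t: 16.48
tcp_pos: [0.6235, 0.1487, 0.1361]
tool_rot: [0.778, 0.629, -0.001, -0.0]
force: [-1.9, 0.8, -1.4]
finger_gap: 0.685
gripper_force: 38.1
```

Call:
send_rows(commands="40 0 -0.025 0.05 0;40 0 0 0 0;40 0 0 0 0")

```text
t: 16.73
tcp_pos: [0.6234, 0.1488, 0.1352]
tool_rot: [0.778, 0.629, -0.0, -0.0]
force: [-1.3, -0.2, -1.1]
finger_gap: 0.685
gripper_force: 38.1
```

Call:
send_rows(commands="40 0 0 0.05 0;40 0 0 0 0;40 0 0 0 0")

```text
t: 16.98
tcp_pos: [0.6234, 0.1488, 0.1343]
tool_rot: [0.778, 0.629, -0.0, -0.0]
force: [-1.7, -0.3, 0.3]
finger_gap: 0.682
gripper_force: 38.1
```

Call:
send_rows(commands="40 0 -0.025 0.05 0;40 0 0 0 0;40 0 0 0 0")

```text
t: 17.23
tcp_pos: [0.6233, 0.1489, 0.1334]
tool_rot: [0.778, 0.629, 0.0, 0.0]
force: [-2.2, 0.6, -0.4]
finger_gap: 0.685
gripper_force: 38.2
```

Call:
send_rows(commands="40 0 0 0.05 0;40 0 0 0 0;40 0 0 0 0;40 0 0 0 0")

```text
t: 17.57
tcp_pos: [0.6233, 0.1489, 0.1325]
tool_rot: [0.778, 0.629, 0.0, 0.0]
force: [-1.2, -0.1, 1.7]
finger_gap: 0.681
gripper_force: 38.2
```

Call:
send_rows(commands="40 0 0 0.05 0;40 0 0 0 0;40 0 0 0 0;40 0 0 0 0")

```text
t: 17.9
tcp_pos: [0.6233, 0.1489, 0.1315]
tool_rot: [0.778, 0.629, 0.0, 0.0]
force: [-2.1, 0.3, 3.8]
finger_gap: 0.685
gripper_force: 38.3
```

```bash
python3 -c "
from h import *
r=readout.sense();print(r['tcp_pos'],r['force'],r['ft_torque'],r['finger_gap'])
s=snap('side','s5');S=snap('scene','c5')
a=cv2.resize(cv2.imread('pics/s5.png')[110:200,260:360],(500,450));b=cv2.resize(cv2.imread('pics/c5.png')[120:224,350:420],(303,450))
cv2.imwrite('pics/m5.png',np.hstack([a,b])[:,:800])"
```

```text
[0.62328888 0.14890366 0.13153957] [-2.13074376  0.2667601   3.79755993] [-0.04272839  0.4043166   0.04091771] 0.6854161644610676
```

View pics/m5.png

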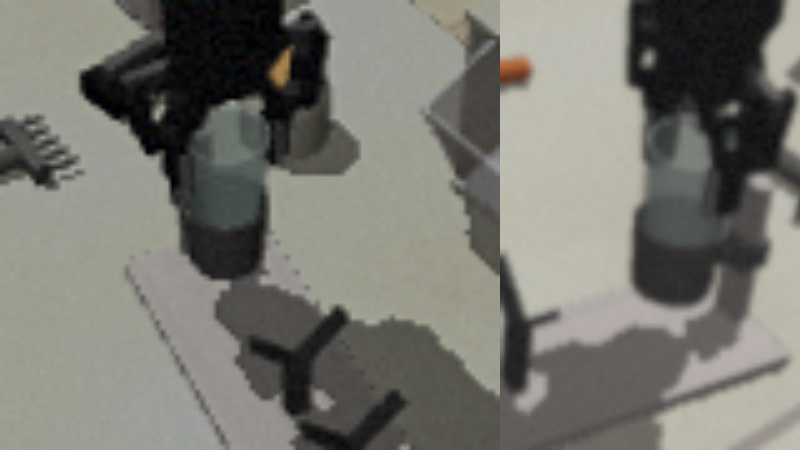

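The cup stands upright in the sleeve. The stiffness has risen to about 2 N/mm, so it is seated. I'll back off slightly and open slowly.

Call:
send_rows(commands="40 0 -0.04 -0.04 0;40 0 0 0 0;40 0 0 0 0;40 0 0 0 0", grip_force=20)

```text
t: 18.33
tcp_pos: [0.6231, 0.149, 0.1322]
tool_rot: [0.778, 0.629, 0.001, 0.0]
force: [0.5, -0.4, 1.3]
finger_gap: 0.682
gripper_force: 38.2
```

Call:
send_rows(commands="58 0 0 0 0;59 0 0 0 0;60 0 0 0 0;61 0 0 0 0;62 0 0 0 0;64 0 0 0 0;66 0 0 0 0;70 0 0 0 0;76 0 0 0 0;82 0 0 0 0;85 0 0 0 0;85 0 0 0 0;85 0 0 0 0")

```text
t: 19.42
tcp_pos: [0.6224, 0.149, 0.1321]
tool_rot: [0.778, 0.629, -0.0, -0.0]
force: [-0.2, 0.0, 0.1]
finger_gap: 0.998
gripper_force: 0.0
```

```bash
python3 -c "
from h import *
r=readout.sense();print(r['tcp_pos'],r['force'],r['ft_torque'],r['finger_gap'])"
```

```text
[0.62236597 0.14904799 0.13211177] [-0.16515942  0.00892115  0.12146489] [ 0.02075023 -0.00134911  0.00716138] 0.9983029140481375
```

Call:
send_rows(commands="85 0 0 -0.2 0;85 0 0 -0.5 0;85 0 0 -1 0;85 0 0 -1 0;85 0 0 -1 0;85 0 0 -1 0;85 0 0 -1 0;85 0 0 -1 0;85 0 0 -0.8 0;85 0 0 0 0;85 0.68 -0.92 0 0;85 0.68 -0.92 0 0;85 0.68 -0.92 0 0;85 0.68 -0.92 0 0;85 0.68 -0.92 0 0;85 0.68 -0.92 0 0;85 0.68 -0.92 0 0;85 0.68 -0.92 0 0;85 0 0 0 0;85 0 0 0 0")

```text
t: 21.08
tcp_pos: [0.5002, 0.2869, 0.2818]
tool_rot: [0.777, 0.629, -0.0, 0.0]
force: [-0.5, -0.7, 1.4]
finger_gap: 0.994
gripper_force: 0.0
```

```bash
python3 -c "
from h import *
r=readout.sense();print(r['tcp_pos'])
s=snap('wrist','w6');snap('scene','c6');snap('side','s6')
print('pred',proj(s,[[.4292,.3763,.01],[.5895,.363,.01],[.5239,.369,.01]]))
g=cv2.cvtColor(s['pixels'],cv2.COLOR_RGB2GRAY); a=np.array(cv2.imread('pics/w6.png'))
m=((g<95)&(np.ptp(s['pixels'].astype(int),axis=2)<25)).astype(np.uint8); n,l,st,c=cv2.connectedComponentsWithStats(m)
for i in range(1,n):
    if st[i,4]>300: print(st[i],c[i],cv2.minAreaRect(np.argwhere(l==i)[:,::-1].astype(np.float32)))
cv2.imwrite('pics/m6.png',np.vstack([cv2.resize(a,(560,350)),np.hstack([cv2.resize(cv2.imread('pics/s6.png')[110:200,255:355],(278,250)),cv2.resize(cv2.imread('pics/c6.png')[120:220,340:453],(282,250))])]))"
```

```text
[0.50023696 0.28685637 0.28176127]
pred [[237.6993858   98.87690949]
 [377.37395091  80.43092041]
 [319.64775429  87.17910297]]
[ 511    0  129   26 2001] [565.97951024   8.26986507] ((575.0, 12.5), (25.0, 128.0), 90.0)
[ 435    5   78   69 3532] [473.39156285  38.53029445] ((474.3306884765625, 39.00527572631836), (49.872802734375, 77.51074981689453), 71.1139144897461)
[ 232   46  170   68 4754] [330.2437947   84.95835086] ((315.92266845703125, 83.03038787841797), (66.06645202636719, 168.9766387939453), 86.98721313476562)
[ 500   96   52   78 1973] [521.06234161 137.40648758] ((525.5, 134.5), (77.0, 51.0), 90.0)
[    0   175   640   225 59784] [340.35643316 331.10211762] ((319.5, 287.0), (224.0, 639.0), 90.0)
[ 593  263   47  122 2666] [622.97411853 341.03450863] ((615.9999389648438, 323.4999694824219), (120.99998474121094, 45.99999237060547), 90.0)
```

View pics/m6.png

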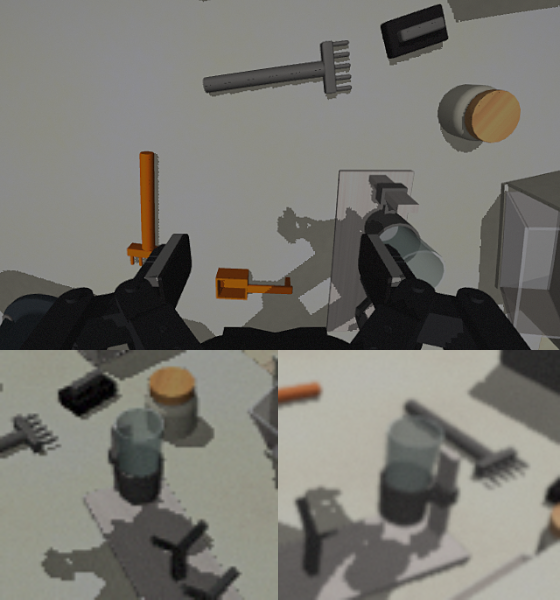

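The cup stands upright in the sleeve in all three views. In the wrist picture the rake's handle end is at about (233,96) and its head at about (376,77).

```bash
python3 -c "
from h import *
s=load('w6');e=onz(s,233.5,96,.01);h=onz(s,376,77,.012);d=(h-e)[:2];L=np.linalg.norm(d);d/=L;a=np.degrees(np.arctan2(d[1],d[0]));o=e[:2]+d*.095*L/.163
print(e,h,L,a,o)
t=readout.sense()['tcp_pos'][:2]; b=np.radians(a+90); y=np.array([np.cos(b),np.sin(b)]);x=np.array([-y[1],y[0]])
print('spin shares',-(a+90+12.1)/4,'shares x,y',(o-t)@x/.02,(o-t)@y/.02)
"
```

```text
[0.42531263 0.38044786 0.01      ] [0.58820551 0.36698575 0.012     ] 0.1634482144176876 -4.724413253977731 [0.5202502  0.37260185]
spin shares -24.343896686505566 shares x,y -0.552890874236203 4.4100082523429744
```

Call:
send_rows(commands="60 0 0 0 -1;60 0 0 0 -1;60 0 0 0 -1;60 0 0 0 -1;60 0 0 0 -1;60 0 0 0 -1;60 0 0 0 -1;60 0 0 0 -1;60 0 0 0 -1;60 0 0 0 -1;60 0 0 0 -1;60 0 0 0 -1;60 0 0 0 -1;60 0 0 0 -1;60 0 0 0 -1;60 0 0 0 -1;60 0 0 0 -1;60 0 0 0 -1;60 0 0 0 -1;60 0 0 0 -1")

```text
t: 22.9
tcp_pos: [0.5023, 0.2852, 0.2819]
tool_rot: [0.191, 0.982, -0.0, 0.0]
force: [-0.3, 0.2, 0.0]
finger_gap: 0.706
gripper_force: 0.0
```

Call:
send_rows(commands="60 0 0 0 -1;60 0 0 0 -1;60 0 0 0 -1;60 0 0 0 -1;60 0 0 0 -0.35;60 -0.1 0.88 0 0;60 -0.1 0.88 0 0;60 -0.1 0.88 0 0;60 -0.1 0.88 0 0;60 -0.1 0.88 0 0;60 0 0 0.5 0;60 0 0 1 0;60 0 0 1 0;60 0 0 1 0;60 0 0 1 0;60 0 0 1 0;60 0 0 1 0;60 0 0 0.5 0;60 0 0 0 0;60 0 0 0 0")

```text
t: 24.57
tcp_pos: [0.5186, 0.3724, 0.1416]
tool_rot: [0.042, 0.999, -0.0, -0.001]
force: [1.7, -0.6, -0.6]
finger_gap: 0.702
gripper_force: 0.0
```

```bash
python3 -c "
from h import *
r=readout.sense();q=Rotation.from_quat(r['tool_rot']).as_matrix();t=r['tcp_pos'];print(t,np.degrees(np.arctan2(q[1,1],q[0,1])),((np.array([.521,.372,.012])-t)@q)/.02)"
```

```text
[0.51857528 0.37241005 0.14163345] 85.23420397178879 [-1.29188224e-01 -4.96305363e-03  6.48154953e+00]
```

Call:
send_rows(commands="60 -0.13 0 0.5 0;60 0 0 1 0;60 0 0 1 0;60 0 0 1 0;60 0 0 1 0;60 0 0 0.8 0;60 0 0 0.5 0;60 0 0 0.4 0;60 0 0 0.2 0;60 0 0 0 0;60 0 0 0 0;0 0 0 0 0;0 0 0 0 0;0 0 0 0 0;0 0 0 0 0;0 0 0 0 0;0 0 0 0 0;0 0 0 0 0;0 0 0 0 0;0 0 0 0 0", grip_force=40)

```text
t: 26.23
tcp_pos: [0.5215, 0.3732, 0.015]
tool_rot: [0.041, 0.999, 0.0, 0.001]
force: [-0.2, -0.4, 5.2]
finger_gap: 0.214
gripper_force: 39.6
```

Call:
send_rows(commands="0 0 0 -0.2 0;0 0 0 -0.5 0;0 0 0 -1 0;0 0 0 -1 0;0 0 0 -1 0;0 0 0 -1 0;0 0 0 -1 0;0 0 0 -1 0;0 0 0 -1 0;0 0 0 -1 0;0 0 0 -1 0;0 0 0 -1 0;0 0 0 -0.8 0;0 0 0 -0.3 0;0 0 0 0 0;0 0 0 0 0")

```text
t: 27.57
tcp_pos: [0.5206, 0.3727, 0.2498]
tool_rot: [0.041, 0.999, -0.0, -0.0]
force: [0.7, -0.8, -1.4]
finger_gap: 0.214
gripper_force: 39.2
```

```bash
python3 -c "
from h import *
r=readout.sense();t=r['tcp_pos'];print(t,r['force'],r['ft_torque'],r['finger_gap'])
for n in ['scene','side','wrist']:
    s=snap(n,'g_'+n)
    if n=='wrist': continue
    p=s['pixels'].astype(int); q=load(n+'0')['pixels'].astype(int)
    o=proj(s,[[t[0]-.095*np.cos(.0825),t[1]+.095*np.sin(.0825),t[2]-.005],[t[0]+.068,t[1]-.0056,t[2]-.005]]);print(n,o.round(0).tolist())
    g=p.mean(2)
    for k in range(2): 
        u,v=o[k].astype(int); print(g[v-8:v+9:2,u-12:u+13:2].astype(int))
"
```

```text
[0.52057226 0.37272698 0.24976241] [ 0.66275254 -0.8286752  -1.43752247] [-0.05796846  0.06479763 -0.03660651] 0.2142376603720945
scene [[402.0, 76.0], [443.0, 96.0]]
[[ 95  93  85  80  70  72  73  71  72  70  72  62  16]
 [ 97 105  96  84  78  70  72  73  72  75  70  67  35]
 [ 96  86  79  85  90  87  75  71  70  71  72  70  51]
 [ 92  78  73  76  77  83  84  83  78  75  69  71  61]
 [ 81  77  75  75  74  68  63  77  84  86  80  72  69]
 [ 79  78  74  73  75  67  44  52  65  76  88  90  83]
 [ 79  73  79  73  73  71  47  42  48  53  67  78  87]
 [ 90  78  77  78  73  72  73  64  47  40  49  55  66]
 [165 132  93  75  75  72  72  72  71  67  47  43  52]]
[[ 56  69  90  70  53  50  43  19  19  25  13  16  20]
 [ 57  73  90  74  53  47  54  54  48  36  25  22  18]
 [ 50  61  74  85  86  74  58  73  83  90  86  42  11]
 [ 42  42  51  68  85  91  91  90  77  65  49  54  56]
 [ 70  56  66  89  90  80  67  52  47  63  51  67  69]
 [ 74  67  46  52  54  48  54  58  63  55  66  64  51]
 [ 74  66  41  47  70  54  64  66  54  65  51  45  45]
 [140  93  46  40  46  66  62  48  53  37  40  40  4
[... 270 characters left out ...]
1 25 30 29 28 53 62 51 39 28 23 19]
 [27 27 32 27 28 27 35 33 31 17 13 19 29]
 [26 24 25 32 28 23 29 22 25 26 23 28 29]
 [28 27 24 30 23 30 27 28 29 33 26 29 22]
 [27 28 27 31 26 31 18 27 25 28 27 25 29]]
[[  7  44  64  70  72  78  74  93  80  78  79  76 142]
 [  0  47  77  76  73  88 152 132  74  83  76  77  76]
 [  2  61  83  79  75  75  93  53  61  79  77  79  81]
 [  8 136 147 126  63  73  93 103  53  58  79  77  79]
 [ 14 150 145 123  48  72  72  94  75  55  56  76  80]
 [ 94 133  77  71  70  56  81  73  55  77  57  61  77]
 [ 36  61  61  52  45  36  31  77  76  56  77  57  60]
 [ 41  35  34  29  34  66  77  36  26  29  51  79  77]
 [ 25  34  58 153 149 145 147  34  22  47  91  76  78]]
```

Call:
send_rows(commands="0 0 0 0 0.4;0 0 0 0 0.8;0 0 0 0 1;0 0 0 0 1;0 0 0 0 1;0 0 0 0 1;0 0 0 0 1;0 0 0 0 1;0 0 0 0 1;0 0 0 0 1;0 0 0 0 1;0 0 0 0 1;0 0 0 0 1;0 0 0 0 1;0 0 0 0 1;0 0 0 0 1;0 0 0 0 1;0 0 0 0 1;0 0 0 0 1;0 0 0 0 1")

```text
t: 29.38
tcp_pos: [0.5205, 0.3727, 0.2486]
tool_rot: [0.654, 0.756, -0.001, -0.001]
force: [-0.0, 0.3, -0.5]
finger_gap: 0.216
gripper_force: 39.2
```

Call:
send_rows(commands="0 0 0 0 1;0 0 0 0 1;0 0 0 0 1;0 0 0 0 1;0 0 0 0 0.8;0 0 0 0 0.35;0 0 0 0 0;0 -0.4 0.17 0 0;0 -0.8 0.33 0 0;0 -1 0.42 0 0;0 -1 0.42 0 0;0 -1 0.42 0 0;0 -1 0.42 0 0;0 -1 0.42 0 0;0 -1 0.42 0 0;0 -1 0.42 0 0;0 -1 0.42 0 0;0 -1 0.42 0 0;0 -1 0.42 0 0;0 -1 0.42 0 0")

```text
t: 31.05
tcp_pos: [0.5699, 0.1112, 0.25]
tool_rot: [0.778, 0.629, -0.0, 0.0]
force: [0.5, -0.0, -1.2]
finger_gap: 0.214
gripper_force: 39.2
```

Call:
send_rows(commands="0 -1 0.42 0 0;0 -1 0.42 0 0;0 -1 0.42 0 0;0 -0.8 0.33 0 0;0 -0.4 0.17 0 0;0 0 0 0 0;0 0 0 0 0;0 0 0 0 0")

```text
t: 31.72
tcp_pos: [0.5863, 0.0242, 0.25]
tool_rot: [0.778, 0.629, -0.0, -0.0]
force: [0.2, -0.5, -0.3]
finger_gap: 0.212
gripper_force: 39.2
```

```bash
python3 -c "
from h import *
r=readout.sense();q=Rotation.from_quat(r['tool_rot']).as_matrix();t=r['tcp_pos'];print(t,r['force'],r['finger_gap'],np.degrees(np.arctan2(q[1,1],q[0,1])),((np.array([.591,-.0015,.077])-t)@q)/.02)"
```

```text
[0.58634612 0.02419265 0.24999954] [ 0.23338606 -0.47575599 -0.27465121] 0.21192375491376841 -12.068672945793196 [-1.21194395  0.50281756  8.64898253]
```

Call:
send_rows(commands="0 -0.6 0.25 0.3 0;0 -0.6 0.25 0.7 0;0 0 0 1 0;0 0 0 1 0;0 0 0 1 0;0 0 0 1 0;0 0 0 0.8 0;0 0 0 0.5 0;0 0 0 0.3 0;0 0 0 0 0;0 0 0 0 0")

```text
t: 32.63
tcp_pos: [0.5919, -0.0021, 0.1184]
tool_rot: [0.778, 0.629, 0.0, 0.0]
force: [0.6, -0.2, -0.7]
finger_gap: 0.216
gripper_force: 39.2
```

```bash
python3 -c "
from h import *
r=readout.sense();q=Rotation.from_quat(r['tool_rot']).as_matrix();t=r['tcp_pos'];print(t,r['force'],np.degrees(np.arctan2(q[1,1],q[0,1])),((np.array([.591,-.0015,.08])-t)@q)/.02)"
```

```text
[ 0.59193105 -0.00214895  0.11835   ] [ 0.56303081 -0.15078934 -0.72557358] -12.084422420882555 [ 0.02204274 -0.05349039  1.91746698]
```

Descending gently into the V's.

Call:
send_rows(commands="0 0 -0.05 0.2 0;0 0 0 0.3 0;0 0 0 0.3 0;0 0 0 0.3 0;0 0 0 0.2 0;0 0 0 0.1 0;0 0 0 0 0;0 0 0 0 0")

```text
t: 33.3
tcp_pos: [0.5905, -0.002, 0.0899]
tool_rot: [0.778, 0.629, -0.0, -0.0]
force: [0.0, -0.4, -1.4]
finger_gap: 0.209
gripper_force: 39.2
```

Call:
send_rows(commands="0 0 0 0.1 0;0 0 0 0.1 0;0 0 0 0.05 0;0 0 0 0 0;0 0 0 0 0")

```text
t: 33.72
tcp_pos: [0.5905, -0.0019, 0.0851]
tool_rot: [0.778, 0.629, -0.0, -0.0]
force: [0.0, 0.6, -1.6]
finger_gap: 0.209
gripper_force: 39.2
```

Call:
send_rows(commands="0 0 0 0.05 0;0 0 0 0.05 0;0 0 0 0.05 0;0 0 0 0 0;0 0 0 0 0")

```text
t: 34.13
tcp_pos: [0.5905, -0.0019, 0.082]
tool_rot: [0.778, 0.629, -0.0, -0.0]
force: [-0.1, -0.7, -0.7]
finger_gap: 0.213
gripper_force: 39.2
```

Call:
send_rows(commands="0 0 0 0.05 0;0 0 0 0.05 0;0 0 0 0 0;0 0 0 0 0")

```text
t: 34.47
tcp_pos: [0.5904, -0.0019, 0.0805]
tool_rot: [0.778, 0.629, -0.0, -0.0]
force: [-0.9, 0.0, 3.5]
finger_gap: 0.213
gripper_force: 39.7
```

Call:
send_rows(commands="0 0 -0.03 0.05 0;0 0 0 0 0;0 0 0 0 0;0 0 0 0 0")

```text
t: 34.8
tcp_pos: [0.59, -0.0018, 0.0801]
tool_rot: [0.778, 0.629, 0.0, 0.0]
force: [-1.5, -0.1, 6.1]
finger_gap: 0.218
gripper_force: 40.1
```

Call:
send_rows(commands="18 0 0 -0.03 0;19 0 0 0 0;20 0 0 0 0;21 0 0 0 0;22 0 0 0 0;24 0 0 0 0;27 0 0 0 0;32 0 0 0 0;40 0 0 0 0;50 0 0 0 0;60 0 0 0 0;60 0 0 0 0;60 0 0 0 0", grip_force=20)

```text
t: 35.88
tcp_pos: [0.59, -0.0018, 0.0797]
tool_rot: [0.778, 0.629, 0.0, 0.0]
force: [0.8, 0.2, 1.0]
finger_gap: 0.702
gripper_force: 0.0
```

Call:
send_rows(commands="60 0 0 -0.2 0;60 0 0 -0.4 0;60 0 0 -0.8 0;60 0 0 -1 0;60 0 0 -1 0;60 0 0 -1 0;60 0 0 -1 0;60 0 0 -1 0;60 0 0 -1 0;60 0 0 -1 0;60 0 0 -0.5 0;60 -1 0 0 0;60 -1 0 0 0;60 -1 0 0 0;60 -1 0 0 0;60 -1 0 0 0;60 0 0 0 0;60 0 0 0 0")

```text
t: 37.38
tcp_pos: [0.5687, -0.1002, 0.2577]
tool_rot: [0.778, 0.628, 0.0, -0.0]
force: [1.3, 0.8, 0.4]
finger_gap: 0.701
gripper_force: 0.0
```

```bash
python3 -c "
from h import *
r=readout.sense();print(r['tcp_pos'],r['force'],r['finger_gap'])
for n in ['wrist','scene','side']: 
    s=snap(n,'f_'+n)
    P=[[.591-.21*.095*-1,-.0015+.978*.095,.085],[.591-.21*.068,-.0015-.978*.068,.085],[.6224,.149,.163]]
    print(n,proj(s,P).round(0).tolist())
a=cv2.imread('pics/f_wrist.png');b=cv2.imread('pics/f_scene.png')[130:240,290:430];c=cv2.imread('pics/f_side.png')[120:230,270:370]
cv2.imwrite('pics/fin.png',np.vstack([cv2.resize(a,(480,300)),np.hstack([cv2.resize(b,(280,220)),cv2.resize(c,(200,220))])]))"
```

```text
[ 0.56868278 -0.10023405  0.25770902] [1.29304244 0.79650553 0.3843714 ] 0.7009668230045603
wrist [[316.0, -58.0], [316.0, 147.0], [315.0, -215.0]]
scene [[372.0, 181.0], [318.0, 198.0], [394.0, 152.0]]
side [[312.0, 164.0], [334.0, 199.0], [305.0, 136.0]]
```

The picture allowance is used up, so I'll check the final state numerically from the saved images.

```bash
cat > v.py <<'E'
from h import *
def mask(n):
    a=load('f_'+n)['pixels'].astype(np.int16); b=load(n+'0' if n!='scene' else 'c6')['pixels'].astype(np.int16); return a,b
# model silhouettes: sample handle axis points, compare grey of image on/off axis, for hypotheses of end heights
ax=np.array([.21,.978]);pr=np.array([.978,-.21]);mid=np.array([.591,-.0015])
for n in ['scene','side','wrist']:
    s=load('f_'+n);g=cv2.GaussianBlur(s['pixels'],(3,3),0).mean(2)
    for k in [-.06,-.02,.0,.02,.06,.085]:  # along stand y from mid (head negative)
        row=[]
        for dz in np.arange(-.03,.036,.006):
            P=np.r_[mid+ax*k,.075+dz]; u,v=proj(s,[P])[0]
            row.append(int(cv2.getRectSubPix(g.astype(np.float32),(1,1),(u,v))[0,0]) if 0<=u<640 and 0<=v<400 else -1)
        print(n,k,row)
a,b=load('f_side')['pixels'].astype(int),load('s6')['pixels'].astype(int)
print('cup change side',np.abs(a-b)[125:160,290:322].mean())
a,b=load('f_scene')['pixels'].astype(int),load('c6')['pixels'].astype(int)
print('cup change scene',np.abs(a-b)[140:170,382:402].mean())
E
python3 v.py
```

```text
scene -0.06 [81, 69, 66, 84, 97, 98, 98, 123, 150, 132, 104]
scene -0.02 [170, 140, 85, 62, 60, 76, 97, 135, 178, 187, 187]
scene 0.0 [173, 173, 159, 100, 64, 76, 98, 137, 179, 187, 187]
scene 0.02 [172, 171, 159, 99, 65, 78, 98, 119, 121, 93, 70]
scene 0.06 [170, 137, 78, 54, 60, 81, 100, 134, 175, 186, 185]
scene 0.085 [174, 173, 157, 105, 67, 82, 101, 133, 178, 186, 185]
side -0.06 [60, 41, 43, 63, 83, 88, 80, 66, 58, 57, 71]
side -0.02 [55, 70, 82, 88, 89, 86, 82, 84, 98, 128, 146]
side 0.0 [67, 73, 81, 88, 91, 87, 82, 80, 76, 76, 70]
side 0.02 [53, 70, 82, 88, 91, 87, 79, 68, 61, 65, 73]
side 0.06 [52, 68, 78, 85, 88, 88, 83, 77, 78, 104, 143]
side 0.085 [67, 71, 78, 83, 87, 87, 86, 102, 129, 150, 158]
wrist -0.06 [78, 78, 77, 77, 76, 74, 73, 77, 83, 87, 88]
wrist -0.02 [79, 79, 79, 79, 79, 78, 78, 78, 78, 78, 77]
wrist 0.0 [81, 81, 80, 80, 80, 80, 80, 80, 79, 79, 79]
wrist 0.02 [83, 83, 83, 82, 82, 82, 82, 82, 81, 81, 81]
wrist 0.06 [87, -1, -1, -1, -1, -1, -1, -1, -1, -1, -1]
wrist 0.085 [-1, -1, -1, -1, -1, -1, -1, -1, -1, -1, -1]
cup change side 18.97440476190476
cup change scene 19.557777777777776
```

The rake's profile is identical along its whole length at the expected height, so it lies level in both saddles. The cup region changed more than expected, which may be a shadow, so I'll check it.

```bash
python3 -c "
from h import *
for n,old,c,z in [('side','s6',(305,136),.163),('scene','c6',(394,152),.163)]:
    f=lambda k:cv2.cvtColor(load(k)['pixels'],cv2.COLOR_RGB2GRAY).astype(np.float32)
    a,b=f('f_'+n),f(old)
    print(n,'noise',np.abs(a-b)[280:380,20:60].mean())
    T=b[c[1]-18:c[1]+32,c[0]-20:c[0]+20]; W=a[c[1]-26:c[1]+40,c[0]-28:c[0]+28]
    r=cv2.matchTemplate(W,T,cv2.TM_CCOEFF_NORMED);_,m,_,l=cv2.minMaxLoc(r);print('shift',l[0]-8,l[1]-8,m)
    d=np.abs(a-b)[c[1]-20:c[1]+40:3,c[0]-24:c[0]+26:3].astype(int);print(d)
"
```

```text
side noise 13.87275
shift 0 0 0.7855851054191589
[[ 23  16  17  14  13   9  10  11  13  11  23  16  15  19  23  21  14]
 [ 21  18   9   1  11  12  15  15  20  20  14  16  14  19  12  22  20]
 [ 14  10   3   1   8   4  20  20  19  17  13  20  19  17  18  19  20]
 [  3  14   9  16  10   8  22  23  21  20  12  17  19  18   7  24  21]
 [  6   2  15   0  10  13  21  23  23  18  10  11  12   5  13  16  20]
 [  0  10  12  19  20  21  21  19  16  15  14  12  11   9  10  17  66]
 [ 24  14  24  22  19  21  14  12  19  12  15  11  11   9  12  11  21]
 [ 24  20  20  20  15  19   8   9  13  10  14  14  10  13  14  13   3]
 [ 22  20  20  18  21  11  12  17  14  17  12   9  10   9   4   8  71]
 [ 22  23  20  22  17   9  10  10  12  13  14  22  12  47  13   2   3]
 [ 24  21  21  20  23   7   8  11  14  11  13  22  74  66  99 123 129]
 [ 22  18  18  23  20  30   9  10  10   9  14  17  18 126 138 125 126]
 [ 25  22  20  20  20  18   6  12  11  11   7  22  14 134 137 109 123]
 [ 20  19  24  21  19   2   6   5   2   5   2  21  25 137 139 122 141]
 [ 16  20  25  18  19   9   8   4   6   2   5  23  20 147
[... 1139 characters left out ...]
  9  11  10   5   7   6   8   5   5   3   5  10  25  89 136]
 [  6  12   9   9  10   8   6   7   7   6   5   8   1   5   8  10  65]
 [  8  11  11  12   4   7   7   3   2   3   5   7   3   3   9   9  73]
 [ 11   8   7   9   2   7   5   3   3   2   7   6   2   4   9  11  81]
 [  7   9   9  10   3   3   0   6   8   6   3   1   5   5  10   8  10]
 [ 12  11  10   8   6   3   5   0   4   5   5   6   6   0   7  10  12]
 [ 10   6  10   6   2   2   5   9   4   4   7   0   3   2   8   8   8]
 [ 78  46   8  10   1   7   1   3   1   3   6   3   6  10  14   9   9]
 [113  97   7   8   0   6   1   0   2   6   5   5   5  11   5  12  12]
 [ 38  74  36  39  47   4   6   4   6   7   8   5   6  12   8   9   7]]
```

The cup hasn't moved. The remaining differences are overall brightness, moved shadows and the rake that was removed from the background. Handing in.

```bash
python3 -c "
from station import sign_off
print(sign_off())"
```

```text
the job is handed in; nothing more can be done
None
```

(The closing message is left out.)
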